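# Shut the label printer and run the new roll in

### The arm

A 6-joint arm with a two-finger parallel gripper is mounted at the origin on the work surface. World frame = base frame: x ahead of the robot, y to its left, z up, the work surface at z = 0. Lengths are in mm, angles in rad, forces in N, time in s.
With the tool pointing down it reaches from about 350 to 875 mm from the base axis. Payload 4.2 kg.
Tool frame: the origin (TCP) lies on the mounting face of the last link; the fingertips stand 173 mm ahead of it and the grasp point (between the pads) lies 155 mm ahead of it (tcp_to_grasp is the distance from the TCP to the grasp point, in mm); z points along the fingers, y is the direction in which the jaws open and shut (so a half turn about z gives the same grasp; the last joint's range is limited). The gripper opens to 85 mm and grips with 20 to 120 N. Pads are 22 mm wide; open, the fingers measure 114 mm over their backs; the gripper's body (76 mm by 85 mm) begins 54 mm behind the grasp point. The pads swing forward as they close: fully open they stand 13 mm farther back than shut.
Start: joints at [1.52, 0.385, 0.008, 0, -1.194, -0.259], TCP at [190.51, 595.236, 404.712] pointing down, gripper open.
Joint ranges: [-3.14, 3.14], [-1.21, 2.06], [-1.07, 1.41], [-3.16, 2.05], [-2.99, -0.16], [-3.1, 3.1]. Speed limits (rad/s): [2.79, 2.79, 3.14, 3.14, 3.14, 3.14].

### API

Orientations are given as a unit quaternion [x, y, z, w].
In Python, from bench import * gives the robot as it stands. The module is installed in compiled form; this text tells all that it offers.
- The arm moves only by the tool apply_moves, never from a script. Its arguments are lists of equal length, an entry for each row: "fingers": the closure, from 0 (fully open) to 1 (shut); "dp": the shift along the world's x, y, z in cm, a list of three; "yaw": the turn about the world's z in degrees. A call has 1 to 10 rows; each row is the pose to reach, as a shift and turn from the pose measured when the call began; what a row does not reach only later rows make up. A row lasts 1/10 s, in which the tool goes at most 50 mm and 8.59 degrees, less where a joint would pass 70% of its speed; a pose out of reach is approached as far as the arm can. A call with a gripper value outside its range is refused whole. The fingers move at their own pace and stop on an object; the grip force is fixed at half the most. Time passes only in rows, so rows that repeat a pose let the fingers close. It gives the time, the measured TCP pose, the force and the opening at its end, in the units of the state.
- read_state(): the state, without advancing time (a new reading comes with each control period).
- get_image(name): name is "scene" or "top" or "wrist"; returns a dict with "color" (400x640x3 uint8, blue, green, red), "mtx" (3x3 intrinsics, pixels), "camera_from_world" (4x4, takes a point from world to camera coordinates); the wrist camera has in their place "tool_from_camera" (4x4, takes a point from camera to tool coordinates, whose origin is the TCP and whose axes are the flange's). Camera axes: x right, y down, z forward; pixel columns grow to the right and rows downward; lengths in mm; the calibration is good to about 2 mm. The wrist camera is an equidistant fisheye: a pixel r from the principal point sees the ray r / f radians off the axis. A picture is of the moment at which its call begins: read the wrist's pose just before it. There is no depth.
- job_done(): hands the job in, once; it reports no verdict.
The state is a dict: "clock": time; "joints": joint angles; "joint_vel": joint speeds; "joint_efforts": joint torques, N m; "position": TCP position; "ee_rot": TCP orientation; "contact_force": force on the tool from outside, world axes, zero at the start; "wrist_torque": the same for the moment, N m; "gripper_width": finger opening in mm.
Only numpy, scipy, OpenCV 4.12 (cv2) and the standard library are available. Lean on these libraries where they do the work, as an engineer would, in place of code of your own. Each camera call takes 0.05 s, during which the arm holds its last target. There are 200 camera calls.

### The job

A new roll has been put in the label printer on the pharmacy counter. Push its grey cover down until it is fully shut, then press the blue feed key right down with the fingertips, keep it down for two seconds to run the labels in, and let it come up. Press gently, leave the other two keys alone, don't open the cover further, and neither shift nor lift the printer or the things around it.

Things in the scene. Friction and masses are not known exactly. Their poses are not given: they have to be found in the camera images.
- printer: white desktop label printer, loose on rubber feet, 2 to 3 kg, so a sideways shove slides or tips it. 230 mm deep (its x), 170 wide (its y), 150 high with the cover shut. Origin: centre of its underside; its -x is the front, which faces the robot at yaw 0, its +y the left side seen from the robot, z up. Its front 76 mm is a fixed flat shoulder, top 128 mm high, carrying a black panel with three keys in a row; behind that a grey cover closes over the roll well
- cover (a joint): hinge angle of the printer's grey cover in rad: 0 = fully shut, grows as it opens (up to 1.4); it starts 0.35 to 0.75 open. Stiff hinge along the printer's y at the rear: the cover stays where it is left; pushing it down takes about 1 to 3 N along its arc, then it meets a hard stop at 0
- cover_hinge (a point): middle of the cover's hinge axis, 108 mm behind the printer's centre and 132 mm above its underside. Turned with the cover: x in the cover's plane towards the rear (the cover reaches 146 mm along -x), y along the hinge
- cover_mid (a point): centre of the cover's outer face: 75 mm from the hinge towards the free front edge and 18 mm out from the hinge plane. z = outward normal of the face. Outer face flat, 170 mm wide; 150 mm above the printer's underside when shut
- feed_key (a joint): travel of the blue feed key in m: 0 = up, 0.004 = fully down. Sprung: about 1.3 N to start, 3.7 N fully down, then a hard stop; springs back up when let go
- feed_top (a point): centre of the top face of the blue feed key, the middle one of three: 16 mm (printer x) by 22 mm (printer y), stands 6 mm proud of the shoulder, presses straight down
- power_key (a joint): travel of the grey power key in m, same make as the feed key; leave alone
- power_top (a point): centre of the top face of the grey power key, 46 mm to the printer's +y side of the feed key
- cutter_key (a joint): travel of the orange cutter key in m, same make as the feed key; leave alone
- cutter_top (a point): centre of the top face of the orange cutter key, 46 mm to the printer's -y side of the feed key
- pill_bottle: bystander: small amber bottle with white cap, 44 mm diameter, 78 high, beside the printer; origin under its centre
- carton_a: bystander: upright white medicine carton with blue band, 34 x 52 x 95 high, beside the printer; origin under its centre
- tablet_jar: bystander: white tablet jar with blue cap, 56 mm diameter, 88 high, beside the printer; origin under its centre
- spare_roll: bystander: spare label roll on end, 86 mm diameter, 62 high, left of the printer; origin under its centre
- carton_b: bystander: flat white medicine carton with green band, 45 x 105 x 30 high, on the left of the counter; origin under its centre
- mouse: bystander: black and grey computer mouse, 100 x 58 x 27 high, on its grey mat on the right; origin under its centre

How it is judged:
By the outcome, as a careful person would: the job done as asked, in the order asked, and still so for the second after the job is handed in, with the robot touching nothing.
It also fails if it takes over 48 s, if anything falls off the work surface, if the arm or the gripper's body presses on something with over 40 N, if the wrist force passes 120 N, or if a joint passes its speed limit or range.

## Working session

There is one attempt and no reset: what is moved stays moved. The work goes in short steps, Python scripts to look and compute and a tool call to move; the robot and the scene stay as the last step left them, time stands still between calls to the robot, and variables do not carry over. Pictures are saved under pics/ and viewed, about 8 in all and at most 12, crops included, and the job is handed in when it is done.

Besides the shell and the picture viewer there is one more tool, called after "Call:" as name(argument=value, ...) on one line, values as JSON. apply_moves: Moves the arm, as the interface text tells. Its arguments: {"type":"object","properties":{"fingers":{"type":"array","items":{"type":"number"}},"dp":{"type":"array","items":{"type":"array","items":{"type":"number"}}},"yaw":{"type":"array","items":{"type":"number"}}},"required":["fingers","dp","yaw"]}

```bash
mkdir -p pics
python3 - <<'E'
from bench import *
import cv2,numpy as np
s=read_state();print({k:np.round(v,3) for k,v in s.items()})
for n in("scene","top"):
    im=get_image(n);cv2.imwrite(f"pics/{n}0.png",im["color"]);print(n,im["mtx"].round(1).tolist(),im["camera_from_world"].round(3).tolist())
    np.savez(f"{n}0.npz",**im)
E
```

```text
{'clock': np.float64(0.0), 'joints': array([ 1.52 ,  0.386,  0.007, -0.   , -1.194, -0.259]), 'joint_vel': array([-0.001, -0.001,  0.001,  0.002,  0.001,  0.001]), 'joint_efforts': array([ 1.0000e-03, -3.9229e+01,  1.8841e+01,  4.1860e+00, -5.0000e-03,
        0.0000e+00]), 'position': array([190.448, 595.056, 403.633]), 'ee_rot': array([ 0.988, -0.154, -0.   ,  0.001]), 'contact_force': array([0.902, 0.343, 0.248]), 'wrist_torque': array([-0.006,  0.035, -0.018]), 'gripper_width': np.float64(84.742)}
scene [[433.4, 0.0, 318.1], [0.0, 433.4, 200.0], [0.0, 0.0, 1.0]] [[0.53, 0.848, -0.02, -283.685], [0.555, -0.365, -0.748, -248.028], [-0.641, 0.386, -0.664, 1947.997], [0.0, 0.0, 0.0, 1.0]]
top [[469.9, 0.0, 318.3], [0.0, 469.9, 208.2], [0.0, 0.0, 1.0]] [[0.021, -1.0, -0.006, -36.944], [-0.982, -0.02, -0.189, 603.672], [0.189, 0.01, -0.982, 1377.099], [0.0, 0.0, 0.0, 1.0]]
```

View pics/scene0.png

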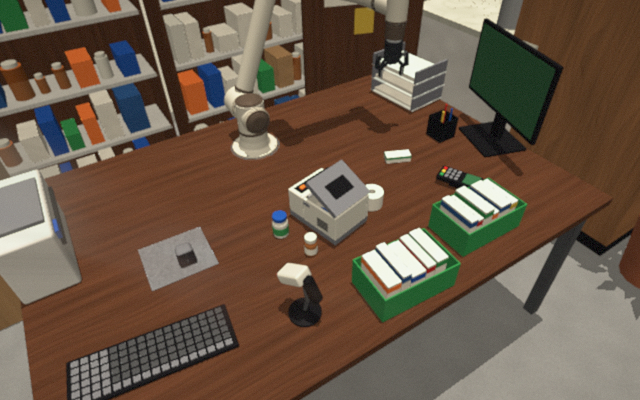

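View pics/top0.png

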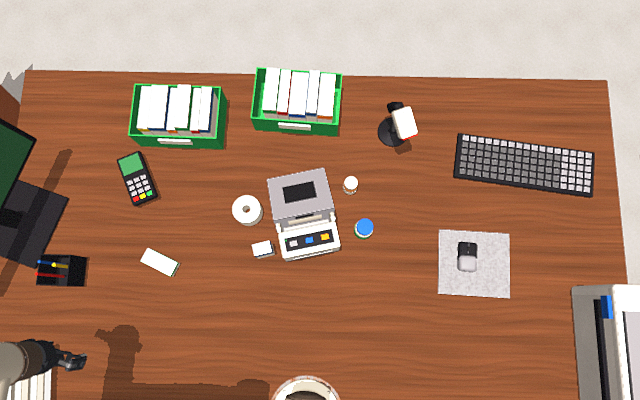

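The scene view shows the printer at about (330,200) with its cover part open. In the top view it is near (305,215), with the key row at about (292,243), (309,240) and (325,237). Next I'll enlarge both.

```bash
cat > h.py <<'E'
import numpy as np,cv2
def ray(im,uv):
    M=im["camera_from_world"];R,t=M[:3,:3],M[:3,3]
    d=R.T@np.linalg.inv(im["mtx"])@np.array([*uv,1.]);return -R.T@t,d/np.linalg.norm(d)
def plane(im,uv,z):
    o,d=ray(im,uv);return o+d*(z-o[2])/d[2]
def tri(a,ua,b,ub):
    o,d=ray(a,ua);p,e=ray(b,ub)
    s=np.linalg.lstsq(np.c_[d,-e],p-o,rcond=None)[0];x,y=o+d*s[0],p+e*s[1];return (x+y)/2,np.linalg.norm(x-y)
def blob(c,lo,hi,box):
    x0,y0,x1,y1=box;m=cv2.inRange(cv2.cvtColor(c[y0:y1,x0:x1],cv2.COLOR_BGR2HSV),lo,hi)
    n,l,st,ce=cv2.connectedComponentsWithStats(m)
    return [(int(st[i,4]),(ce[i]+[x0,y0]).round(2).tolist()) for i in range(1,n) if st[i,4]>8]
E
python3 - <<'E'
from h import *
T=np.load("top0.npz");S=np.load("scene0.npz")
a=cv2.resize(T["color"][160:270,230:380],None,fx=5,fy=5,interpolation=cv2.INTER_CUBIC)
b=cv2.resize(S["color"][155:245,280:390],None,fx=5,fy=5,interpolation=cv2.INTER_CUBIC)
cv2.imwrite("pics/a.png",a);cv2.imwrite("pics/b.png",b)
box=(275,225,345,262)
for n,lo,hi in(("blue",(100,120,80),(125,255,255)),("orange",(8,130,120),(30,255,255))):
    for A,uv in blob(T["color"],lo,hi,box): print(n,A,uv,plane(T,uv,134).round(1))
E
```

```text
blue 53 [308.77, 239.58] [ 4.98e+02 -1.00e-01  1.34e+02]
orange 439 [331.7, 250.8] [467.3 -66.  134. ]
orange 151 [277.68, 249.44] [468.   87.5 134. ]
orange 52 [324.56, 236.21] [508.6 -44.9 134. ]
```

View pics/a.png

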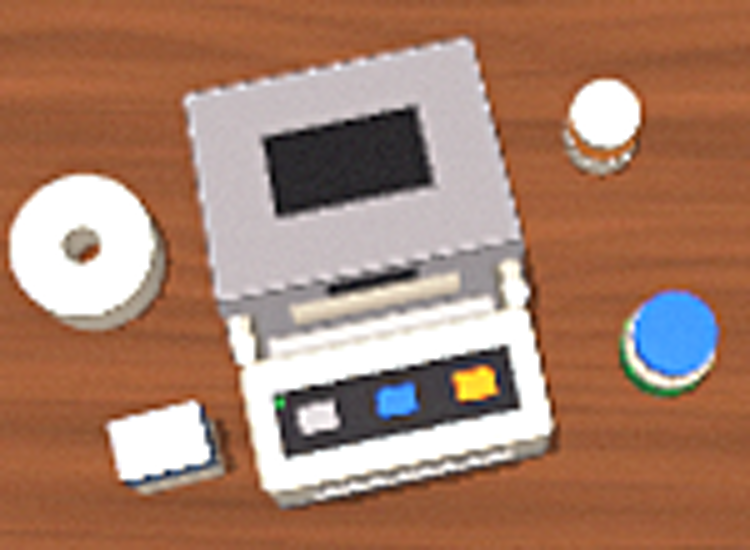

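View pics/b.png

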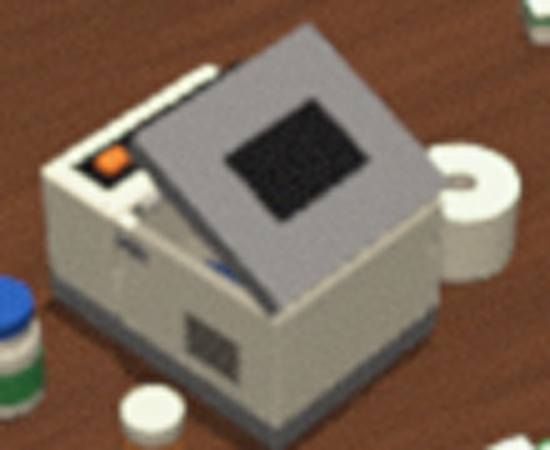

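The crops show the cover's front edge clearly. It runs (220,300)–(522,240) in the top crop and (310,25)–(133,135) in the scene crop. The printer's yaw is about +13°. I'll triangulate the cover corners now.

Run:
```python
from h import *
T=np.load("top0.npz");S=np.load("scene0.npz")
f=lambda x,y,ox,oy:((x+.5)/5-.5+ox,(y+.5)/5-.5+oy)
t=lambda x,y:f(x,y,230,160); s=lambda x,y:f(x,y,280,155)
for n,p,q in(("front L",(220,302),(310,25)),("front R",(523,241),(133,133)),("rear L",(187,97),(440,188)),("rear R",(471,40),(275,310)),("win c",(349,160),(297,159))):
    x,e=tri(T,t(*p),S,s(*q));print(n,x.round(1),round(e,1))
for n,p,z in(("sh FL",(268,493),128),("sh FR",(550,432),128),("power",(320,416),134),("feed",(397,399),134),("cut",(475,383),134)): print(n,plane(T,t(*p),z).round(1))
```

```text
front L [540.8  95.6 209.3] 2.6
front R [577.2 -68.4 211.4] 1.9
rear L [669.5 122.  141.9] 8.0
rear R [707.9 -40.6 142.6] 3.9
win c [627.2  28.2 179.9] 0.1
sh FL [444.   71.4 128. ]
sh FR [482.1 -88.4 128. ]
power [487.9  42.9 134. ]
feed [498.5  -0.7 134. ]
cut [508.6 -45.  134. ]
```

Call:
apply_moves(fingers=[1, 1, 1, 1, 1, 1, 1, 1, 1, 1], dp=[[0, 0, 3], [3, -4, 4], [6, -8, 4], [9, -12, 4], [12, -16, 4], [15, -20, 4], [18, -24, 4], [21, -28, 4], [24, -32, 4], [27, -36, 4]], yaw=[0, 3, 6, 9, 12, 16, 20, 24, 28, 31])

```text
clock: 1.1
position: [460.5, 234.0, 443.6]
ee_rot: [0.993, 0.117, -0.0, 0.001]
contact_force: [-0.0, 1.7, -0.1]
gripper_width: 0.0
```

Run:
```python
from bench import *
s=read_state();print(s["position"],s["ee_rot"],s["joints"],s["contact_force"],s["gripper_width"])
```

```text
[460.51708486 233.95307832 443.56743511] [ 9.93171634e-01  1.16658296e-01 -4.00744144e-06  9.73345513e-04] [ 0.78495871  0.17218047 -0.19018646  0.00162831 -1.20964199  1.0191105 ] [-0.04495294  1.69193501 -0.13942772] 0.02940391302208524
```

Call:
apply_moves(fingers=[1, 1, 1, 1, 1, 1, 1, 1], dp=[[2.2, -3.6, 0], [4.4, -7.2, 0], [6.6, -10.8, 0], [8.8, -14.4, 0], [11, -18, 0], [12.8, -21.3, 0], [12.8, -21.3, -3], [12.8, -21.3, -4.5]], yaw=[0, 0, 0, 0, 0, 0, 0, 0])

```text
clock: 1.9
position: [588.4, 19.5, 395.7]
ee_rot: [0.993, 0.115, -0.002, 0.001]
contact_force: [-0.2, 0.7, -0.4]
gripper_width: 0.1
```

Run:
```python
from bench import *
import cv2,numpy as np
s=read_state();print(s["position"],s["contact_force"])
b=get_image("scene");a=get_image("top")
cv2.imwrite("pics/c.png",np.hstack([cv2.resize(b["color"][130:250,270:390],None,fx=3,fy=3),cv2.resize(a["color"][150:270,230:370],None,fx=3,fy=3)]))
```

```text
[588.36993921  19.47597079 395.72985643] [-0.18880496  0.67775366 -0.4027178 ]
```

View pics/c.png

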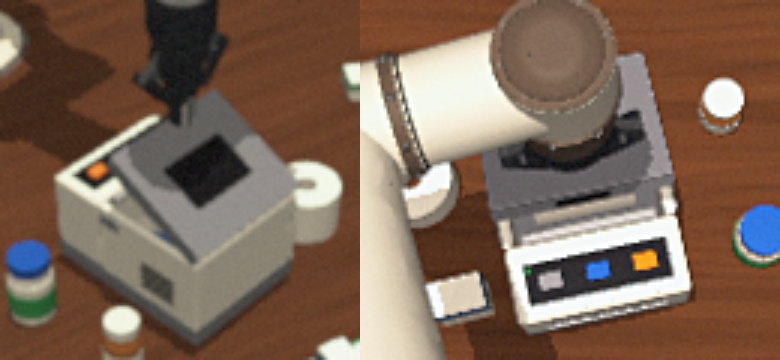

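The fingertips (scene crop about (185,110)) are centred over the cover's front part. I'll push down along its arc.

Call:
apply_moves(fingers=[1, 1, 1, 1, 1, 1, 1, 1, 1, 1], dp=[[0, 0, -1], [0, 0, -1.8], [0, 0, -2.3], [-0.3, -0.1, -2.8], [-0.6, -0.1, -3.3], [-0.8, -0.2, -3.8], [-1.0, -0.2, -4.3], [-1.2, -0.3, -4.8], [-1.4, -0.3, -5.3], [-1.5, -0.3, -5.6]], yaw=[0, 0, 0, 0, 0, 0, 0, 0, 0, 0])

```text
clock: 3.0
position: [572.7, 17.3, 338.7]
ee_rot: [0.993, 0.116, -0.004, 0.001]
contact_force: [0.2, -1.3, 0.5]
gripper_width: -0.2
```

Call:
apply_moves(fingers=[1, 1, 1, 1, 1], dp=[[-0.1, 0, -0.4], [-0.2, 0, -0.8], [-0.3, 0, -1.1], [-0.3, 0, -1.3], [-0.3, 0, -1.3]], yaw=[0, 0, 0, 0, 0])

```text
clock: 3.5
position: [569.6, 17.3, 325.2]
ee_rot: [0.993, 0.116, -0.004, 0.001]
contact_force: [-0.2, 0.2, -0.9]
gripper_width: 0.1
```

Call:
apply_moves(fingers=[1, 1, 1, 1], dp=[[0, 0, -0.1], [0, 0, -0.2], [0, 0, -0.3], [0, 0, -0.3]], yaw=[0, 0, 0, 0])

```text
clock: 3.9
position: [569.5, 17.3, 323.4]
ee_rot: [0.993, 0.116, -0.004, 0.001]
contact_force: [-2.4, 0.5, 5.9]
gripper_width: -0.1
```

Run:
```python
from bench import *
import cv2,numpy as np
s=read_state();print(s["position"],s["contact_force"],s["wrist_torque"])
b=get_image("scene");a=get_image("top");w=get_image("wrist")["color"]
cv2.imwrite("pics/d.png",np.hstack([cv2.resize(b["color"][150:250,275:385],None,fx=4,fy=4,interpolation=cv2.INTER_CUBIC)[:400],cv2.resize(w,(640,400))[:, 140:500]]))
```

```text
[569.50512645  17.29799447 323.43272109] [-2.38924612  0.50984892  5.8661362 ] [ 0.06133061  0.79120221 -0.0512996 ]
```

View pics/d.png

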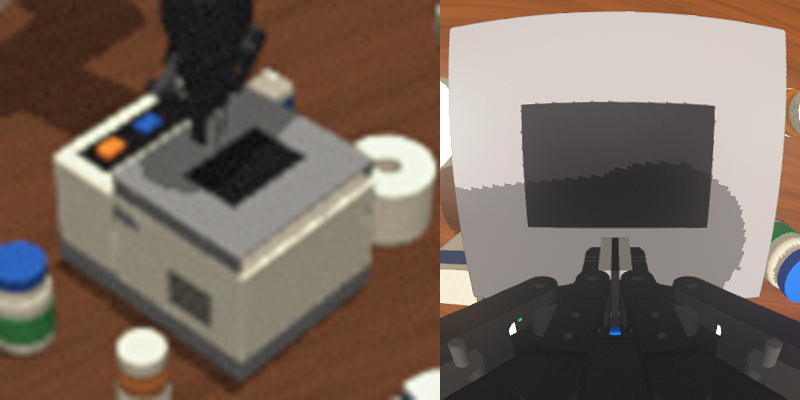

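The cover now lies flat and the force has risen to 6 N, which points to the hard stop. One slightly firmer press will confirm it.

Call:
apply_moves(fingers=[1, 1, 1, 1], dp=[[0, 0, -0.15], [0, 0, -0.2], [0, 0, -0.2], [0, 0, -0.2]], yaw=[0, 0, 0, 0])

```text
clock: 4.45
position: [569.3, 17.3, 323.4]
ee_rot: [0.993, 0.116, -0.004, 0.002]
contact_force: [-3.7, -0.0, 9.6]
gripper_width: -0.4
```

It didn't move under 9.6 N, so it is at the stop. I'll lift off, then re-measure the keys before pressing.

Call:
apply_moves(fingers=[1, 1, 1, 1, 1, 1], dp=[[0, 0, 0.5], [0, 0, 2], [0, 0, 4], [2, 1, 6], [5, 1, 8], [5, 1, 8]], yaw=[0, 0, 0, 0, 0, 0])

```text
clock: 5.05
position: [622.2, 27.7, 406.2]
ee_rot: [0.993, 0.117, 0.0, 0.002]
contact_force: [-0.1, -0.8, -0.3]
gripper_width: -0.3
```

Run:
```python
from bench import *
from h import *
s=read_state();print(s["position"],s["contact_force"])
T=get_image("top");S=get_image("scene")
B=((100,120,80),(125,255,255));O=((8,150,130),(25,255,255))
for n,c in(("blue",B),("orange",O)):
    t=blob(T["color"],*c,(282,228,335,248));q=blob(S["color"],*c,(290,160,330,195))
    print(n,[(a,u,plane(T,u,134).round(1)) for a,u in t],[(a,u,plane(S,u,134).round(1)) for a,u in q])
    if n=="blue" and t and q: print(tri(T,max(t)[1],S,max(q)[1]))
cv2.imwrite("pics/e.png",np.hstack([cv2.resize(x,None,fx=4,fy=4,interpolation=cv2.INTER_CUBIC) for x in(S["color"][150:250,285:385],T["color"][170:270,255:350])]))
```

```text
[622.2097549   27.71327991 406.21316978] [-0.08612788 -0.80012666 -0.29243767]
blue [(53, [308.77, 239.58], array([ 4.98e+02, -1.00e-01,  1.34e+02]))] [(29, [311.41, 180.31], array([500. ,  -3.1, 134. ]))]
(array([497.88037878,  -0.84018057, 131.6873308 ]), np.float64(1.8118649740670147))
orange [(50, [324.56, 236.22], array([508.6, -44.9, 134. ]))] [(29, [302.1, 186.31], array([510.5, -47.6, 134. ]))]
```

View pics/e.png

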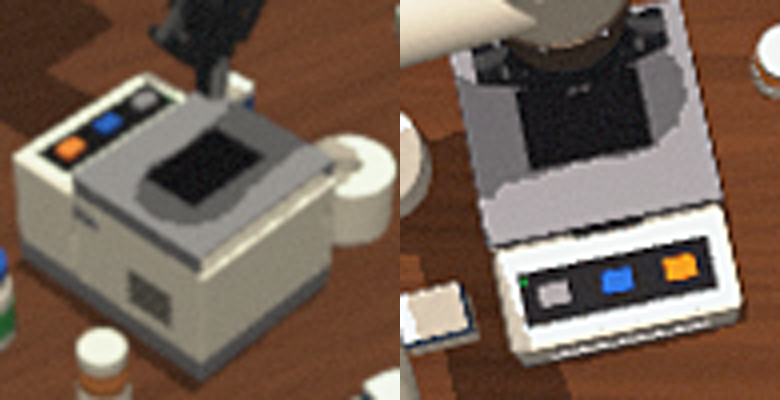

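The cover is shut, its face flush with no gap at the front edge, and the printer hasn't moved. The feed key is at about (498.7, -1.2). I'll move above it and down to just clear of it.

Call:
apply_moves(fingers=[1, 1, 1, 1, 1, 1, 1, 1], dp=[[-4, -1, 0], [-8, -2, 0], [-12.3, -2.9, 0], [-12.35, -2.9, -3], [-12.35, -2.9, -6], [-12.35, -2.9, -8], [-12.35, -2.9, -8.6], [-12.35, -2.9, -8.7]], yaw=[0, 0, 0, 0, 0, 0, 0, 0])

```text
clock: 5.95
position: [495.2, -1.8, 315.0]
ee_rot: [0.993, 0.116, -0.005, 0.001]
contact_force: [0.7, 0.2, 0.3]
gripper_width: -0.4
```

Run:
```python
from bench import *
from h import *
from scipy.spatial.transform import Rotation as R
s=read_state();r=R.from_quat(s["ee_rot"]);print(s["position"],s["contact_force"],"tip",s["position"]+r.apply([0,0,173]))
T=get_image("top");S=get_image("scene");W=get_image("wrist")["color"]
cv2.imwrite("pics/f.png",np.hstack([cv2.resize(S["color"][150:230,275:355],None,fx=5,fy=5,interpolation=cv2.INTER_CUBIC),W[:,140:500]]))
```

```text
[495.24493733  -1.83772705 314.96071796] [0.70346715 0.19227151 0.30834176] tip [493.52028215  -2.55237024 141.97079094]
```

View pics/f.png

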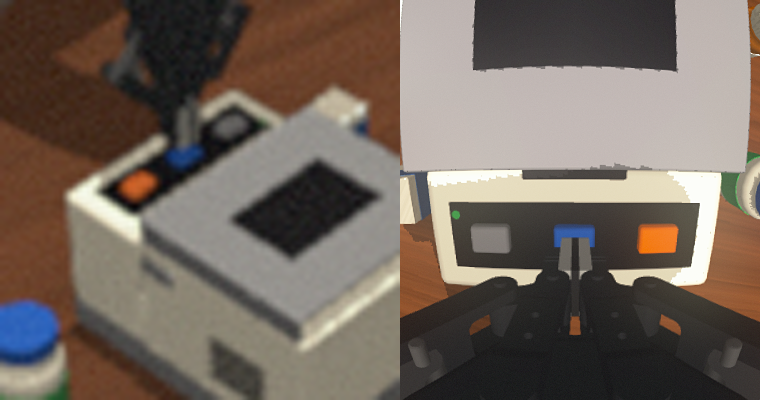

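The wrist view shows the fingertips (575,245) centred on the blue key (574,237) sideways, and clear of the grey and orange keys. They sit about 4 mm too near the robot, so I'll correct that and come down.

Call:
apply_moves(fingers=[1, 1, 1, 1, 1, 1], dp=[[0.4, 0.1, 0], [0.4, 0.1, -0.3], [0.4, 0.1, -0.5], [0.4, 0.1, -0.7], [0.4, 0.1, -0.8], [0.4, 0.1, -0.8]], yaw=[0, 0, 0, 0, 0, 0])

```text
clock: 6.7
position: [500.1, -0.6, 308.5]
ee_rot: [0.993, 0.116, -0.003, 0.001]
contact_force: [-0.4, 0.1, -0.2]
gripper_width: 0.2
```

Call:
apply_moves(fingers=[1, 1, 1, 1, 1, 1], dp=[[0, 0, -0.1], [0, 0, -0.2], [0, 0, -0.3], [0, 0, -0.4], [0, 0, -0.5], [0, 0, -0.5]], yaw=[0, 0, 0, 0, 0, 0])

```text
clock: 7.3
position: [500.2, -0.6, 304.0]
ee_rot: [0.993, 0.116, -0.003, 0.001]
contact_force: [-1.2, -0.0, 4.9]
gripper_width: 0.3
```

Call:
apply_moves(fingers=[1, 1, 1, 1, 1], dp=[[0, 0, -0.1], [0, 0, -0.15], [0, 0, -0.2], [0, 0, -0.2], [0, 0, -0.2]], yaw=[0, 0, 0, 0, 0])

```text
clock: 7.8
position: [500.1, -0.6, 303.8]
ee_rot: [0.993, 0.117, -0.003, 0.002]
contact_force: [-4.2, 1.3, 13.5]
gripper_width: -0.1
```

It's on the hard stop. I'll ease off to a lighter press and hold for two seconds.

Call:
apply_moves(fingers=[1, 1, 1, 1, 1, 1, 1, 1, 1, 1], dp=[[0, 0, -0.15], [0, 0, -0.15], [0, 0, -0.15], [0, 0, -0.15], [0, 0, -0.15], [0, 0, -0.15], [0, 0, -0.15], [0, 0, -0.15], [0, 0, -0.15], [0, 0, -0.15]], yaw=[0, 0, 0, 0, 0, 0, 0, 0, 0, 0])

```text
clock: 8.8
position: [500.1, -0.5, 303.8]
ee_rot: [0.993, 0.117, -0.002, 0.002]
contact_force: [-3.7, 0.8, 12.0]
gripper_width: 0.0
```

Call:
apply_moves(fingers=[1, 1, 1, 1, 1, 1, 1, 1], dp=[[0, 0, -0.15], [0, 0, -0.15], [0, 0, -0.15], [0, 0, -0.15], [0, 0, -0.15], [0, 0, -0.15], [0, 0, -0.15], [0, 0, -0.15]], yaw=[0, 0, 0, 0, 0, 0, 0, 0])

```text
clock: 9.6
position: [499.9, -0.4, 303.8]
ee_rot: [0.993, 0.117, -0.002, 0.002]
contact_force: [-4.6, 1.7, 11.3]
gripper_width: 0.3
```

Call:
apply_moves(fingers=[1, 1, 1, 1, 1, 1, 1, 1, 1], dp=[[0, 0, -0.15], [0, 0, -0.15], [0, 0, 0.5], [0, 0, 1.5], [0, 0, 4], [0, 0, 8], [-1, 0, 11], [-3, 4, 13], [-3, 8, 13]], yaw=[0, 0, 0, 0, 0, 0, 0, 0, 0])

```text
clock: 10.5
position: [468.8, 79.3, 437.7]
ee_rot: [0.993, 0.116, 0.001, 0.001]
contact_force: [1.4, -0.4, 0.6]
gripper_width: 0.1
```

Run:
```python
from bench import *
from h import *
s=read_state();print(s["clock"],s["position"],s["contact_force"])
T=get_image("top");S=get_image("scene")
T0=np.load("top0.npz")["color"]
for n,c in(("blue",((100,120,80),(125,255,255))),("orange",((8,150,130),(25,255,255)))):
    print(n,blob(T["color"],*c,(282,228,335,248)),blob(S["color"],*c,(290,160,330,195)))
cv2.imwrite("pics/g.png",np.hstack([cv2.resize(x,None,fx=4,fy=4,interpolation=cv2.INTER_CUBIC) for x in(S["color"][150:250,285:385],T["color"][170:270,255:350])]))
```

```text
10.5 [468.77061731  79.3377675  437.68817893] [ 1.44610124 -0.41789838  0.59446121]
blue [(52, [308.85, 239.54])] [(29, [311.41, 180.31])]
orange [(50, [324.56, 236.22])] [(29, [302.1, 186.31])]
```

View pics/g.png

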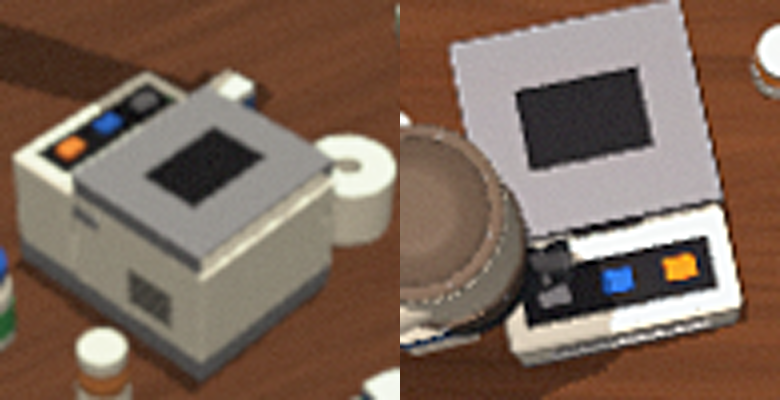

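The cover is shut, the keys are up, and the printer is in the same pixels as before. The gripper is well clear, so I'm handing in.

```bash
python3 -c "
from bench import *
print(job_done())"
```

```text
the job is handed in; nothing more can be done
None
```

The cover is fully shut, and the blue feed key was pressed right down, held for a little over two seconds and let come back up. I handed the job in at about 10.5 s on the robot's clock.

- **Cover:** I pushed it down along its arc with closed fingertips. At the end it did not move when the force rose from 6 to 9.6 N, so it was on its hard stop.
- **Feed key:** The fingertips were centred on it, and it also stopped moving as the force rose. It was held at about 11–13 N; I meant to ease off more during the hold, but the force only dropped from 13.5 N to 11.3 N.
- **Last pictures:** The cover lies flat and the blue and orange keys are at the same pixels as before the press, within 0.1 px, so the printer did not shift. The bystanders in view look undisturbed; those outside the last crops were not compared, but the arm didn't go near them.
- **Robot:** The gripper finished well clear, with only noise on the force reading.

No check failed. The two cameras placed the keys about 3 mm apart, so I corrected the position by 4 mm from the wrist view before pressing.

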